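Drift a spent drying cartridge out of its slanted holder

ROBOT

A 7-joint arm with a two-finger parallel gripper is mounted at the origin on a cart in front of the work surface, level with it; the furniture and walls round the work are solid. World frame = base frame: x ahead of the robot, y to its left, z up, the work surface at z = 0. Lengths are in m, angles in degrees, forces in N, time in s.
With the tool pointing down it reaches from about 0.35 to 0.9 m from the base axis. Payload 8.1 kg.
Tool frame: the origin (TCP) lies on the centre line of the jaws, within the pads' length; the fingertips stand manip.tip_reach ahead of it and the grasp point (between the pads) lies 11 mm behind it (manip.tip_reach is the distance from the TCP to the fingertips, in m); z points along the fingers, x is the direction in which the jaws open and shut, and the axes are right-handed (so a half turn about z gives the same grasp; the last joint's range is limited). The gripper opens to 92 mm and grips with 3 to 60 N. Pads are 19 mm wide; open, the fingers measure 130 mm over their backs; the gripper's body (75 mm by 190 mm) begins 47 mm behind the grasp point.
Start: joints at [69.294, 24.895, 1.432, 90.138, -0.665, 64.973, -4.303], TCP at [0.16, -0.604, 0.235] pointing down, gripper open.
Joint ranges: [-149.89, 149.89], [-25.12, 119.58], [-72.63, 75.52], [4.76, 147.25], [-75.54, 255.54], [6.69, 114.76], [-157.13, 157.13]. Speed limits (degrees/s): [127.2, 127.2, 172.46, 172.46, 180, 180, 180].

INTERFACE

Orientations are given as a 3x3 rotation matrix whose columns are the frame's x, y, z axes.
In Python, from cell import manip, eyes gives the robot as it stands.
- The arm moves only by the tool jog_arm, never from a script. Its argument "increments" is a list of rows, each a list of 7 numbers: the shift along the tool's x, y, z normalised to -1 to 1, where 1 is 25 mm, then the turn, a rotation vector about the tool's x, y, z normalised to -1 to 1, where 1 is 0.1 rad, then the opening, from -1 (shut) to 1 (fully open). In form: [[x, y, z, rx, ry, rz, hand], ...]. A call has 1 to 8 rows; each row shifts and turns the commanded pose from where the row before left it, along the tool's axes as they then stand; what a row does not reach is not made up. A row lasts 1/8 s, in which the tool goes at most 62.5 mm and 10.7 degrees, less where a joint would pass 70% of its speed; a pose out of reach is approached as far as the arm can. A call with a number of a shift or a turn outside -1 to 1 is refused whole. A call with a gripper value outside its range is refused whole. The fingers move at their own pace and stop on an object; "newtons" is the grip in N (left out, the last holds). Time passes only in rows, so rows that do not move let the fingers close. It gives the time, the measured TCP pose, the force and the opening at its end, in the units of the state.
- manip.get_state(): the state, without advancing time (a new reading comes with each control period).
- eyes.read_camera(name): name is "scene" or "side" or "wrist"; returns (picture, depth): 384x512x3 uint8, red, green, blue; 384x512 float32, m along the optical axis (not along the pixel's ray), 0 where there is no reading.
- eyes.camera_info(name): a dict with "intrinsics" (3x3 intrinsics, pixels), "T" (4x4, takes a point from camera to world coordinates). Camera axes: x right, y up, looking along -z (the intrinsics and any distortion apply to the point x, -y, -z); pixel columns grow to the right and rows downward; lengths in m; the calibration is good to about 2 mm. A picture is of the moment at which its call begins: read the wrist's pose just before it. camera_info takes no time and is no camera call; for the wrist camera it gives the pose at the moment of the call.
- manip.hand_in(): hands the job in, once; it reports no verdict.
The state is a dict: "time_s": time; "q": joint angles; "dq": joint speeds; "joint_efforts": joint torques, N m; "eef_pos": TCP position; "tcp_rot": TCP orientation; "wrist_force": force on the tool from outside, world axes, zero at the start; "torque": the same for the moment, N m; "gripper_width": opening from 0.0 (shut) to 1.0 (fully open).
Only numpy, scipy, OpenCV 4.12 (cv2) and the standard library are available. Lean on these libraries where they do the work, as an engineer would, in place of code of your own. Each camera call takes 0.05 s, during which the arm holds its last target.

TASK

Take the green-handled drift rod from its stand, put it into the upper mouth of the slanted tube and push the spent white-and-orange drying cartridge right through, so that it comes out at the lower end and lies in the grey catch tray. Push the drift in until its collar is against the tube and leave it parked there. Do not shove the other things on the table.

Things in the scene. Friction and masses are not known exactly. Their poses are not given: they have to be found in the camera images.
- bore_mouth (a point): Centre of the upper mouth of the slanted aluminium tube (blue rim at each end, 58 mm outside diameter) that is fixed over a grey catch tray. 169 mm above the table. Its z axis runs out of the mouth along the bore, 35 degrees from vertical; pushing goes along -z. Its y axis is level, across the tray. The bore is 35 mm wide, 80 mm long, open at both ends.
- bore_exit (a point): Centre of the tube's lower mouth, 103 mm above the table, over the tray; axes as bore_mouth. A sprung rubber pad 60 mm down the bore holds the cartridge by friction (about 6 to 11 N to push it); once the cartridge's upper end is past the pad it slides out by itself. The pad's steel housing with black cap sticks out 29 mm from the tube's upper back side
- cartridge_center (a point): Centre of the drying cartridge: a white cylinder with orange ends, 32 mm diameter, 60 mm long, about 60 g; its z axis is its long axis. It starts inside the tube, both its ends 10 mm inside the mouths.
- tray_floor (a point): Centre of the floor of the grey catch tray (black mat) below and behind the tube; inside 214 mm along its x axis (the way the bore slants down) and 106 mm along its y axis; walls 22 mm above the floor; the floor is 24 mm above the table (rubber feet). Tray, cheeks and tube are one fixed holder.
- drift_handle (a point): Centre of the green handle of the drift rod, the place to grip it: round, 30 mm diameter, 52 mm long. Its z axis runs along the rod from tip to handle. Along -z from here: dark collar (42 mm diameter) from 26 to 32 mm, then the steel shank (24 mm diameter, 90 mm long) to its tip at 122 mm. About 250 g. It starts upright and loose in its stand, handle centre 132 mm above the table
- drift_tip (a point): Centre of the flat free end of the drift's steel shank, 122 mm from the handle centre.
- drift_collar (a point): Centre of the underside of the drift's collar, 32 mm below the handle centre, 90 mm above the tip.
- drift_stand: Grey plastic block, 70 x 70 x 65 mm, fixed to the table, origin at the centre of its underside; round vertical hole 28 mm wide and 55 mm deep in its top, in which the drift starts (its tip 10 mm above the table).
- timer: Bystander to leave alone: white bench timer with a small display, 60 x 62 x 29 mm; origin at the centre of its underside.
- beaker: Bystander to leave alone: small clear beaker, 46 mm wide, 58 mm tall; origin at the centre of its underside.
- bottle_amber: Bystander to leave alone: brown bottle with black cap, 54 mm wide, 105 mm tall; origin at the centre of its underside.
- film_roll_box: Bystander to leave alone: red and white long box, 50 x 115 x 50 mm; origin at the centre of its underside.
- vial_rack: Bystander to leave alone: white rack with blue-capped vials, 45 x 170 x 88 mm; origin at the centre of its underside.
Not all that is in view belongs to the job. Leave any yellow look-alike of the part that bears drift_handle alone.

How it is judged (in metres and radians):
On the way, in this order (a step that is already met when the one before it is completed fails the run):
1. the drift, inside the bore, pushes on the cartridge while the cartridge is still in the tube (x of drift_tip in the frame of bore_mouth between -0.02 and 0.02 m and y of drift_tip in the frame of bore_mouth between -0.02 and 0.02 m and z of drift_tip in the frame of bore_mouth below -0.005 m and z of cartridge_center in the frame of bore_mouth above -0.075 m and contact force between drift and cartridge above 1.5 N), for 0.1 s.
2. the cartridge has come out at the lower end and is in the tray (x of cartridge_center in the frame of tray_floor between -0.105 and 0.105 m and y of cartridge_center in the frame of tray_floor between -0.052 and 0.052 m and z of cartridge_center in the frame of tray_floor below 0.045 m), for 0.2 s.
At the end, for the whole second after the job is handed in: Cartridge at rest in the tray, centre within the walls and under 45 mm above its floor; drift parked in the tube, released and at rest, tip at least 2 mm past the lower mouth, collar underside centre within 12 mm of the mouth centre, axis within 0.25 rad of the bore (all of step 2 and x of drift_tip in the frame of bore_mouth between -0.02 and 0.02 m and y of drift_tip in the frame of bore_mouth between -0.02 and 0.02 m and linear speed of each of cartridge, drift below 0.03 m/s and distance between drift_collar and bore_mouth below 0.012 m and z of drift_tip in the frame of bore_mouth below -0.082 m and angle between the z axis of drift and the z axis of bore_mouth, either way round below 0.25 rad); the robot touches nothing.
It fails at once if a bystander is shoved more than 30 mm or tipped over (distance of any of timer, beaker, bottle_amber, film_roll_box, vial_rack from where it was at the start of the episode above 0.03 m or angle between any of timer, beaker, bottle_amber, film_roll_box, vial_rack's own z axis and vertical above 0.5 rad).
It also fails if it takes over 45 s, if anything falls off the work surface, if the arm or the gripper's body presses on something with over 40 N, if the wrist force passes 120 N, or if a joint passes its speed limit or range.

## Working session

There is one attempt and no reset: what is moved stays moved. The work goes in short steps, Python scripts to look and compute and a tool call to move; the robot and the scene stay as the last step left them, time stands still between calls to the robot, and variables do not carry over. Pictures are saved under pics/ and viewed, and the job is handed in when it is done.

Besides the shell and the picture viewer there is one more tool, called after "Emit:" as a command line: name --pt "numbers of a row" for each row, then --argument value for the rest. jog_arm: Moves the arm, as the interface text tells. Its arguments: {"type":"object","properties":{"increments":{"type":"array","items":{"type":"array","items":{"type":"number","minimum":-1,"maximum":1}}},"newtons":{"type":"number"}},"required":["increments"]}

```bash
ls; mkdir -p pics
python3 - <<'E'
from cell import manip, eyes
import cv2,numpy as np
print(manip.get_state(), manip.tip_reach)
for n in ["scene","side","wrist"]:
    i=eyes.camera_info(n); p,d=eyes.read_camera(n)
    print(n,i)
    cv2.imwrite(f"pics/{n}0.png",p[:,:,::-1]); np.savez(f"{n}0.npz",p=p,d=d,K=i["intrinsics"],T=i["T"])
E
```

```text
pics
{'time_s': 0.0, 'q': array([69.293165  , 24.93691037,  1.42978141, 90.18763365, -0.66316875,
       64.97280171, -4.30234878]), 'dq': array([ 0.04685439,  0.02440712, -0.05466999,  0.06311357,  0.07766071,
        0.01192263,  0.06891565]), 'joint_efforts': array([ 2.33584979e-04, -6.67848372e+01,  9.85214263e-01, -3.14454854e+01,
       -6.04906166e-02,  4.28392121e-02,  1.64298222e-04]), 'eef_pos': array([ 0.15977743, -0.60373188,  0.23394968]), 'tcp_rot': array([[ 2.55891692e-01, -9.66705303e-01, -5.47338396e-04],
       [-9.66704221e-01, -2.55892229e-01,  1.45500223e-03],
       [-1.54661801e-03,  1.56791356e-04, -9.99998792e-01]]), 'wrist_force': array([-0.11664691, -0.01377344,  0.29428771]), 'torque': array([0.02353511, 0.00584169, 0.00731563]), 'gripper_width': 1.001011123238784} 0.008
scene {'intrinsics': array([[362.55841809,   0.        , 256.61528864],
       [  0.        , 362.55841809, 198.17572194],
       [  0.        ,   0.        ,   1.        ]]), 'T': array([[ 0.99545996, -0.0597856 ,  0.07406184,  0.57686783],
       [ 0.09442589,  0.52247282, -0.8474113 , -
[... 289 characters left out ...]
    ,   1.        ]]), 'T': array([[ 0.23384293, -0.54486254,  0.80525915,  1.55753849],
       [ 0.97214842,  0.14436048, -0.18462803, -0.2036249 ],
       [-0.0156507 ,  0.82600536,  0.56344494,  0.88511552],
       [ 0.        ,  0.        ,  0.        ,  1.        ]])}
wrist {'intrinsics': array([[303.58489669,   0.        , 259.35907993],
       [  0.        , 303.58489669, 190.24579452],
       [  0.        ,   0.        ,   1.        ]]), 'T': array([[ 0.25487408,  0.9216244 ,  0.29265621,  0.24077976],
       [-0.96697173,  0.24361181,  0.07495977, -0.58305495],
       [-0.00220975, -0.30209559,  0.95327508,  0.38350389],
       [ 0.        ,  0.        ,  0.        ,  1.        ]])}
```

View pics/scene0.png

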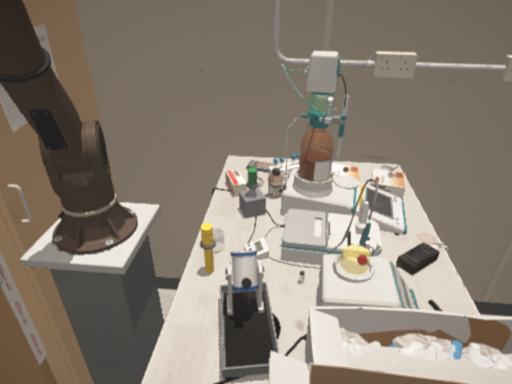

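View pics/side0.png

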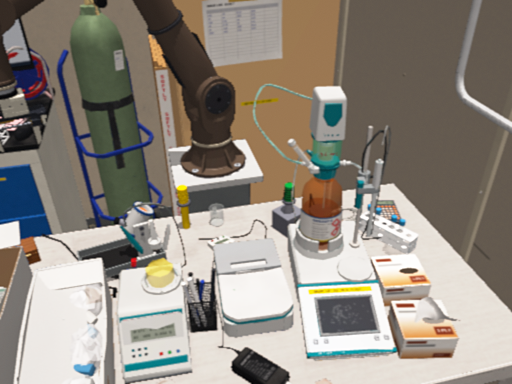

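View pics/wrist0.png

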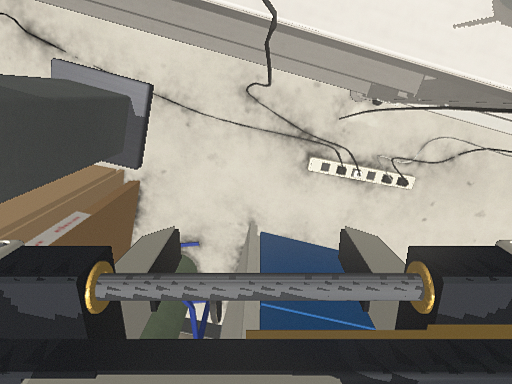

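Two rods are in view. One is yellow-handled, at scene (207,245), standing on the table. The other is green-handled, at scene (252,178), in a grey block. The green one in the block fits the description. The blue-rimmed tube is at about (245,268). I'll confirm with an enlarged crop.

```bash
cat > h.py <<'E'
import numpy as np,cv2
def load(n): 
    z=np.load(n+".npz"); return z["p"],z["d"],z["K"],z["T"]
def pts(uv,dep,K,T):
    uv=np.atleast_2d(uv).astype(float); dep=np.asarray(dep,float).reshape(-1)
    x=(uv[:,0]-K[0,2])/K[0,0]*dep; y=(uv[:,1]-K[1,2])/K[1,1]*dep
    return np.c_[x,-y,-dep]@T[:3,:3].T+T[:3,3]
def cloud(n,box=None):
    p,d,K,T=load(n); v,u=np.nonzero(d>0)
    return np.c_[u,v],pts(np.c_[u,v],d[v,u],K,T),p[v,u]
def ray(uv,K,T):
    c=np.array([(uv[0]-K[0,2])/K[0,0],-(uv[1]-K[1,2])/K[1,1],-1.]); return T[:3,3],T[:3,:3]@c
def onplane(uv,z,K,T):
    o,r=ray(uv,K,T); return o+r*(z-o[2])/r[2]
def proj(P,K,T):
    c=(np.asarray(P)-T[:3,3])@T[:3,:3]; return np.array([K[0,0]*c[0]/-c[2]+K[0,2],K[1,1]*-c[1]/-c[2]+K[1,2]])
def twoview(a,b):
    (o1,r1),(o2,r2)=a,b; A=np.c_[r1,-r2]; s=np.linalg.lstsq(A,o2-o1,rcond=None)[0]
    p,q=o1+r1*s[0],o2+r2*s[1]; return (p+q)/2,np.linalg.norm(p-q)
E
python3 - <<'E'
from h import *
a=cv2.imread("pics/scene0.png"); b=cv2.imread("pics/side0.png")
c1=cv2.resize(a[155:375,190:310],None,fx=2.7,fy=2.7,interpolation=cv2.INTER_CUBIC)
c2=cv2.resize(b[165:285,70:320],(450,216),interpolation=cv2.INTER_CUBIC)
o=np.zeros((max(c1.shape[0],216),c1.shape[1]+450,3),np.uint8);o[:c1.shape[0],:c1.shape[1]]=c1;o[:216,c1.shape[1]:]=c2
cv2.imwrite("pics/crop0.png",o)
for n in ["scene0","side0"]:
    uv,P,C=cloud(n); hsv=cv2.cvtColor(C[None],cv2.COLOR_RGB2HSV)[0].astype(int)
    ws=(P[:,0]>0.2)&(P[:,0]<0.9)&(abs(P[:,1])<0.7)&(P[:,2]>0.01)&(P[:,2]<.25)
    g=ws&(hsv[:,0]>50)&(hsv[:,0]<80)&(hsv[:,1]>120)
    bl=ws&(hsv[:,0]>98)&(hsv[:,0]<125)&(hsv[:,1]>120)
    for m,t in((g,"green"),(bl,"blue")):
        if m.sum(): print(n,t,m.sum(),uv[m].min(0),uv[m].max(0),np.median(P[m],0).round(3),P[m].min(0).round(3),P[m].max(0).round(3))
    tb=(abs(P[:,2])<.02)&(abs(P[:,1])<.5)&(P[:,0]>.3)&(P[:,0]<.9); print(np.median(P[tb],0))
E
```

```text
scene0 green 23 [249 168] [255 171] [0.472 0.148 0.156] [0.462 0.139 0.155] [0.483 0.164 0.158]
scene0 blue 40 [234 156] [294 289] [ 0.5   -0.319  0.119] [ 0.483 -0.327  0.081] [0.607 0.424 0.183]
[ 0.43480033 -0.21845402 -0.00138026]
side0 green 125 [169 182] [291 352] [0.486 0.148 0.141] [ 0.459 -0.239  0.052] [0.889 0.162 0.16 ]
side0 blue 195 [113 204] [404 351] [ 0.614 -0.147  0.092] [ 0.503 -0.34   0.052] [0.89  0.444 0.183]
[ 6.00392899e-01 -6.45249493e-02  5.59965485e-04]
```

View pics/crop0.png

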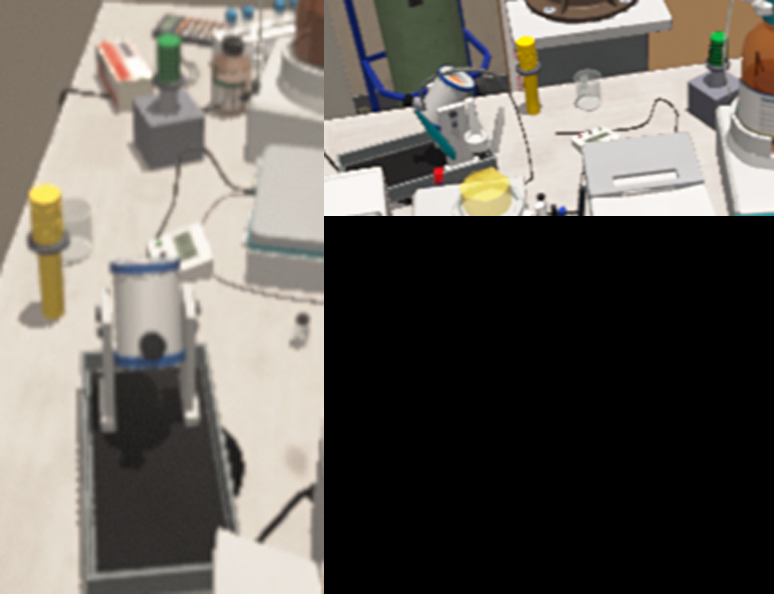

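The crop confirms it: the green handle with its collar sits in the grey block. The yellow rod stands free beside the beaker. The tube mouth faces +y and upward. Next I'll measure.

Run:
```python
from h import *
from scipy.optimize import least_squares
allb=[];G=[];O=[]
for n in ["scene0","side0"]:
    uv,P,C=cloud(n); hsv=cv2.cvtColor(C[None],cv2.COLOR_RGB2HSV)[0].astype(int)
    bx=(P[:,0]>0.4)&(P[:,0]<0.62)&(P[:,1]<-.1)&(P[:,1]>-.4)&(P[:,2]>.08)&(P[:,2]<.2)
    bl=bx&(hsv[:,0]>98)&(hsv[:,0]<125)&(hsv[:,1]>110)
    up=bl&(P[:,2]>.13)
    print(n,"rim up",up.sum(),P[up].mean(0).round(4),P[up].min(0).round(3),P[up].max(0).round(3),"low",P[bl&~up].mean(0).round(3))
    allb.append(P[up])
    gb=(abs(P[:,0]-.475)<.05)&(abs(P[:,1]-.15)<.06)&(P[:,2]>.108)&(P[:,2]<.17)
    g=gb&(hsv[:,0]>50)&(hsv[:,0]<80)&(hsv[:,1]>90)
    print("handle",g.sum(),P[g].mean(0).round(3)); G.append(P[g]); 
    top=g&(P[:,2]>.153); print(" top",top.sum(),P[top].mean(0).round(4) if top.sum() else "", uv[g].min(0),uv[g].max(0))
    st=(abs(P[:,0]-.475)<.07)&(abs(P[:,1]-.15)<.07)&(abs(P[:,2]-.065)<.006); s=P[st]
    print("stand top",len(s),((s.min(0)+s.max(0))/2).round(3),s.min(0).round(3),s.max(0).round(3), "rect",cv2.minAreaRect((s[:,:2]*1000).astype(np.float32)))
    o=(P[:,0]>.3)&(P[:,0]<.9)&(P[:,1]>-.5)&(P[:,1]<.4)&(P[:,2]>.17)&(P[:,2]<.6)
    O.append(P[o])
    # tray rim height 46..
    t=(P[:,0]>.38)&(P[:,0]<.62)&(P[:,1]<-.15)&(P[:,1]>-.55)&(abs(P[:,2]-.046)<.004); r=P[t]
    print("tray rim",len(r),r.min(0).round(3),r.max(0).round(3),cv2.minAreaRect((r[:,:2]*1000).astype(np.float32)))
for nm,X in(("handle cyl",np.vstack(G)),):
    f=lambda p:np.hypot(X[:,0]-p[0],X[:,1]-p[1])-.015
    m=X[:,2]<.154; X=X[m]; r=least_squares(f,[.475,.15],loss="soft_l1",f_scale=.002); print(nm,r.x,len(X),np.std(r.fun))
O=np.vstack(O); ij=np.floor(O/[.05,.05,1]).astype(int)
for k in sorted(set(map(tuple,ij[:,:2]))):
    z=O[(ij[:,:2]==k).all(1),2]
    if len(z)>3: print((round(k[0]*.05,2),round(k[1]*.05,2)),len(z),z.max().round(2),end="; ")
```

```text
scene0 rim up 18 [ 0.4979 -0.2836  0.1799] [ 0.479 -0.287  0.176] [ 0.519 -0.276  0.183] low [ 0.507 -0.322  0.119]
handle 35 [0.473 0.148 0.156]
 top 31 [0.473 0.149 0.156] [249 168] [256 172]
stand top 223 [0.472 0.153 0.065] [0.428 0.106 0.059] [0.517 0.199 0.07 ] rect ((472.43072509765625, 150.12904357910156), (71.28736877441406, 73.50745391845703), 26.636272430419922)
tray rim 462 [ 0.382 -0.462  0.042] [ 0.584 -0.153  0.049] ((497.1210632324219, -294.3704833984375), (135.99176025390625, 329.1587829589844), 18.11151885986328)
side0 rim up 44 [ 0.5197 -0.2752  0.1673] [ 0.501 -0.34   0.148] [ 0.53  -0.241  0.185] low [ 0.533 -0.298  0.109]
handle 124 [0.483 0.149 0.14 ]
 top 41 [0.477  0.1515 0.1571] [284 182] [291 201]
stand top 273 [0.481 0.15  0.065] [0.441 0.109 0.059] [0.521 0.191 0.071] rect ((475.7802734375, 153.56060791015625), (76.45191955566406, 74.35296630859375), 24.853897094726562)
tray rim 261 [ 0.396 -0.458  0.042] [ 0.584 -0.15   0.05 ] ((501.38018798828125, -289.0198974609375), (131.89306640625, 322.5082092285156), 15.655344009399414)
handle cyl [0.4740902  0.153
[... 749 characters left out ...]
 172 0.51; (np.float64(0.65), np.float64(0.25)) 49 0.43; (np.float64(0.65), np.float64(0.3)) 127 0.42; (np.float64(0.7), np.float64(-0.35)) 15 0.29; (np.float64(0.7), np.float64(-0.3)) 580 0.35; (np.float64(0.7), np.float64(-0.25)) 615 0.35; (np.float64(0.7), np.float64(-0.2)) 203 0.32; (np.float64(0.7), np.float64(0.1)) 400 0.48; (np.float64(0.7), np.float64(0.15)) 2063 0.51; (np.float64(0.7), np.float64(0.2)) 614 0.47; (np.float64(0.7), np.float64(0.25)) 532 0.44; (np.float64(0.7), np.float64(0.3)) 9 0.43; (np.float64(0.75), np.float64(-0.3)) 49 0.35; (np.float64(0.75), np.float64(-0.25)) 145 0.35; (np.float64(0.75), np.float64(0.2)) 175 0.32; (np.float64(0.75), np.float64(0.25)) 510 0.38;
```

Run:
```python
from h import *
from scipy.optimize import least_squares
def ax(yaw): s=np.sin(np.radians(35)); return np.array([s*np.cos(yaw),s*np.sin(yaw),np.cos(np.radians(35))])
for names in (["scene0"],["side0"],["scene0","side0"]):
    X=np.vstack([cloud(n)[1] for n in names])
    par=np.array([.503,-.24,np.radians(80)])
    for it in range(8):
        def res(p,X):
            a=ax(p[2]); d=X-[p[0],p[1],.169]; t=d@a; return t,np.linalg.norm(d-t[:,None]*a,axis=1)
        t,r=res(par,X); m=(t<-.012)&(t>-.07)&(abs(r-.029)<(.012 if it<4 else .005))
        Y=X[m]; f=lambda p:res(p,Y)[1]-.029
        s=least_squares(f,par,loss="soft_l1",f_scale=.0015); par=s.x
    # end plane
    print(names,m.sum(),par.round(4),np.degrees(par[2]).round(1),np.std(s.fun).round(4))
    t,r=res(par,X); k=(r<.031)&(r>.019)&(abs(t)<.015); print("  mouth-plane t:",np.percentile(t[k],[50,80,95]).round(4),k.sum())
    # rim: blue points' axial range
    for n in names:
        uv,P,C=cloud(n); t,r=res(par,P); hsv=cv2.cvtColor(C[None],cv2.COLOR_RGB2HSV)[0].astype(int)
        b=(abs(r-.029)<.008)&(hsv[:,0]>98)&(hsv[:,0]<125)&(hsv[:,1]>90)
        print("  blue axial",np.sort(t[b&(t>-.03)]).round(3)[[0,-1]], np.median(t[b&(t<-.05)&(t>-.1)]))
```

```text
['scene0'] 685 [ 0.4955 -0.2555  1.7715] 101.5 0.0015
  mouth-plane t: [-0.0091 -0.0048 -0.0041] 100
  blue axial [-0.009 -0.006] -0.07985238797264708
['side0'] 391 [ 0.4915 -0.2575  2.3519] 134.8 0.0027
  mouth-plane t: [-0.0073  0.0011  0.0051] 66
  blue axial [-0.019 -0.001] nan
['scene0', 'side0'] 968 [ 0.4952 -0.2557  1.7836] 102.2 0.0017
  mouth-plane t: [-0.0062 -0.003  -0.0012] 212
  blue axial [-0.009 -0.006] -0.07971216674231645
  blue axial [-0.009 -0.003] -0.07576291419713282
  return _methods._mean(a, axis=axis, dtype=dtype,
  ret = ret.dtype.type(ret / rcount)
```

Emit:
jog_arm --pt "-0.3 -0.5 -1 0 0 0 1" --pt "-0.6 -0.9 -1 0 0 0 1" --pt "-0.7 -1 -1 0 0 0 1" --pt "-0.7 -1 -0.6 0 0 0 1" --pt "-0.7 -1 0 0 0 0 1" --pt "-0.7 -1 0 0 0 0 1" --pt "-0.7 -1 0 0 0 0 1" --pt "-0.7 -1 0 0 0 0 1"

```text
time_s: 1.15
eef_pos: [0.3066, -0.4326, 0.3245]
tcp_rot: [[0.256, -0.967, -0.0], [-0.967, -0.256, 0.0], [-0.0, 0.0, -1.0]]
wrist_force: [-0.3, -0.1, -0.1]
gripper_width: 1.001
```

Emit:
jog_arm --pt "-0.7 -1 0 0 0 0 1" --pt "-0.7 -1 0 0 0 0 1" --pt "-0.7 -1 0 0 0 0 1" --pt "-0.7 -1 0 0 0 0 1" --pt "-0.7 -1 0 0 0 0 1" --pt "-0.7 -1 0 0 0 0 1" --pt "-0.7 -1 0 0 0 0 1" --pt "-0.7 -1 0 0 0 0 1"

```text
time_s: 2.15
eef_pos: [0.464, -0.2462, 0.3245]
tcp_rot: [[0.256, -0.967, -0.0], [-0.967, -0.256, 0.0], [-0.0, 0.0, -1.0]]
wrist_force: [0.1, -0.1, -0.3]
gripper_width: 1.001
```

Emit:
jog_arm --pt "-0.7 -0.9 0 0 0 -0.5 1" --pt "-0.5 -0.6 0 0 0 -1 1" --pt "0 0 0 0 0 -1 1" --pt "0 0 0 0 0 -1 1" --pt "0 0 0 0 0 -1 1" --pt "0 0 0 0 0 -1 1" --pt "0 0 0 0 0 -1 1" --pt "0 0 0 0 0 -1 1"

```text
time_s: 3.15
eef_pos: [0.4915, -0.2077, 0.3246]
tcp_rot: [[0.849, -0.528, -0.0], [-0.528, -0.849, 0.0], [-0.0, 0.0, -1.0]]
wrist_force: [-0.0, -0.5, 0.6]
gripper_width: 1.003
```

Emit:
jog_arm --pt "0 0 0 0 0 -1 1" --pt "0 0 0 0 0 -1 1" --pt "0 0 0 0 0 -1 1" --pt "0 0 0 0 0 -1 1" --pt "0 0 0 0 0 -1 1" --pt "0 0 0 0 0 -1 1" --pt "0 0 0 0 0 -1 1" --pt "0 0 0 0 0 -1 1"

```text
time_s: 4.15
eef_pos: [0.4915, -0.2077, 0.3246]
tcp_rot: [[0.971, 0.241, -0.0], [0.241, -0.971, 0.0], [-0.0, -0.0, -1.0]]
wrist_force: [0.1, 0.3, 0.2]
gripper_width: 1.006
```

Emit:
jog_arm --pt "0 0 0 0 0 -1 1" --pt "0 0 0 0 0 -1 1" --pt "0 0 0 0 0 -1 1" --pt "0 0 0 0 0 -1 1" --pt "0 0 0 0 0 -1 1" --pt "0 0 0 0 0 -1 1" --pt "0 0 0 0 0 -1 1" --pt "0 0 0 0 0 -1 1"

```text
time_s: 5.15
eef_pos: [0.4915, -0.2078, 0.3246]
tcp_rot: [[0.504, 0.864, -0.0], [0.864, -0.504, 0.0], [-0.0, -0.0, -1.0]]
wrist_force: [0.7, -1.1, -0.2]
gripper_width: 0.999
```

Emit:
jog_arm --pt "0 0 0 0 0 -1 1" --pt "0 0 0 0 0 -1 1" --pt "0 0 0 0 0 -1 1" --pt "0 0 0 0 0 -1 1" --pt "0 0 0 0 0 -1 1" --pt "0 0 0 0 0 -0.3 1"

```text
time_s: 5.9
eef_pos: [0.4915, -0.2078, 0.3246]
tcp_rot: [[0.001, 1.0, -0.0], [1.0, -0.001, 0.0], [0.0, -0.0, -1.0]]
wrist_force: [0.1, 0.7, -0.2]
gripper_width: 0.999
```

Run:
```python
from cell import manip, eyes
import cv2,numpy as np
print(manip.get_state()["q"].round(1))
for n in ["wrist"]:
    i=eyes.camera_info(n); p,d=eyes.read_camera(n)
    cv2.imwrite(f"pics/{n}1.png",p[:,:,::-1]); np.savez(f"{n}1.npz",p=p,d=d,K=i["intrinsics"],T=i["T"])
```

```text
[ 49.   17.7 -41.6  92.3  12.1  74.7  95.5]
```

View pics/wrist1.png

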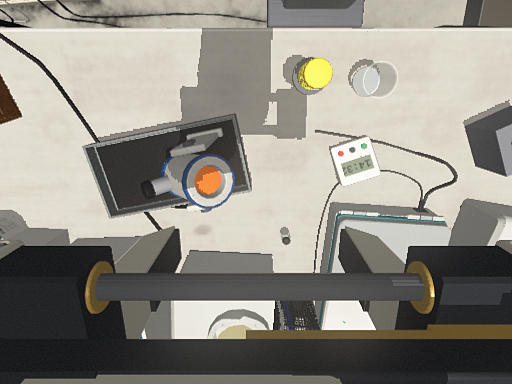

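The wrist view shows the tray, the blue-rimmed mouth with the orange cartridge end at (209,181), the timer at (355,160), the yellow rod at (316,72) and the beaker at (375,78).

Run:
```python
from h import *
from scipy.optimize import least_squares
p,d,K,T=load("wrist1"); uv,P,C=cloud("wrist1"); hsv=cv2.cvtColor(C[None],cv2.COLOR_RGB2HSV)[0].astype(int)
# tray rim
t=(P[:,0]>.36)&(P[:,0]<.62)&(P[:,1]<-.15)&(P[:,1]>-.55)&(abs(P[:,2]-.046)<.006)
im=np.zeros(p.shape[:2],np.uint8); im[uv[t,1],uv[t,0]]=255
n,l,s,c=cv2.connectedComponentsWithStats(im); k=1+np.argmax(s[1:,4])
v,u=np.nonzero(l==k); X=np.array([onplane(a,.046,K,T) for a in zip(u,v)])
r=cv2.minAreaRect((X[:,:2]*1000).astype(np.float32)); print("tray",s[k],r)
# mouth plane points: rim
near=(abs(P[:,0]-.495)<.06)&(abs(P[:,1]+.25)<.07)&(P[:,2]>.1)
b=near&(hsv[:,0]>98)&(hsv[:,0]<125)&(hsv[:,1]>90)&(P[:,2]>.13)
B=P[b]; c0=B.mean(0); _,sv,V=np.linalg.svd(B-c0); nn=V[2]*np.sign(V[2,2])
print("blue",b.sum(),c0.round(4),"normal",nn.round(3),"tilt",np.degrees(np.arccos(nn[2])).round(1),"yaw",np.degrees(np.arctan2(nn[1],nn[0])).round(1))
o=near&(hsv[:,0]<15)&(hsv[:,1]>150); print("orange",o.sum(),P[o].mean(0).round(4))
# blue rim contour ellipse
bm=np.zeros(p.shape[:2],np.uint8); bm[uv[b,1],uv[b,0]]=255
cs,_=cv2.findContours(bm,cv2.RETR_EXTERNAL,cv2.CHAIN_APPROX_NONE); cc=max(cs,key=cv2.contourArea)
h=cv2.convexHull(cc); e=cv2.fitEllipse(h); print("ellipse",e, "mouth@.169",onplane(e[0],.169,K,T).round(4))
e2=[onplane(x,.169,K,T) for x in [e[0]]]
# cylinder fit
def ax(yaw): s=np.sin(np.radians(35)); return np.array([s*np.cos(yaw),s*np.sin(yaw),np.cos(np.radians(35))])
X=np.vstack([P]+[cloud(n)[1] for n in ["scene0","side0"]])
par=np.array([.495,-.255,np.radians(102)])
def res(p,X):
    a=ax(p[2]); d=X-[p[0],p[1],.169]; t=d@a; return t,np.linalg.norm(d-t[:,None]*a,axis=1)
for it in range(8):
    t,rr=res(par,X); m=(t<-.012)&(t>-.07)&(abs(rr-.029)<(.012 if it<4 else .005)); Y=X[m]
    s=least_squares(lambda q:res(q,Y)[1]-.029,par,loss="soft_l1",f_scale=.0015); par=s.x
print("cyl",m.sum(),par.round(4),np.degrees(par[2]).round(1),np.std(s.fun).round(4))
t,rr=res(par,P); k=(rr<.029)&(rr>.0185)&(abs(t)<.02); print("mouth t",np.percentile(t[k],[20,50,80]).round(4))
```

```text
tray [  82  114  170  105 1338] ((513.9915771484375, -339.1150207519531), (113.7828369140625, 221.67669677734375), 11.343125343322754)
blue 423 [ 0.4894 -0.2665  0.2065] normal [ 0.528 -0.847  0.059] tilt 86.6 yaw -58.1
orange 570 [ 0.4988 -0.2637  0.1593]
ellipse ((207.906982421875, 180.61253356933594), (52.193241119384766, 54.585838317871094), 18.743484497070312) mouth@.169 [ 0.4969 -0.2614  0.169 ]
cyl 1790 [ 0.4952 -0.2555  1.8266] 104.7 0.0019
mouth t [-0.0041 -0.0031 -0.0024]
```

Run:
```python
from h import *
p,d,K,T=load("wrist1")
c=p[130:230,140:260,::-1]; cv2.imwrite("pics/w1crop.png",cv2.resize(c,None,fx=6,fy=6,interpolation=cv2.INTER_CUBIC))
```

```text
(no output)
```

View pics/w1crop.png

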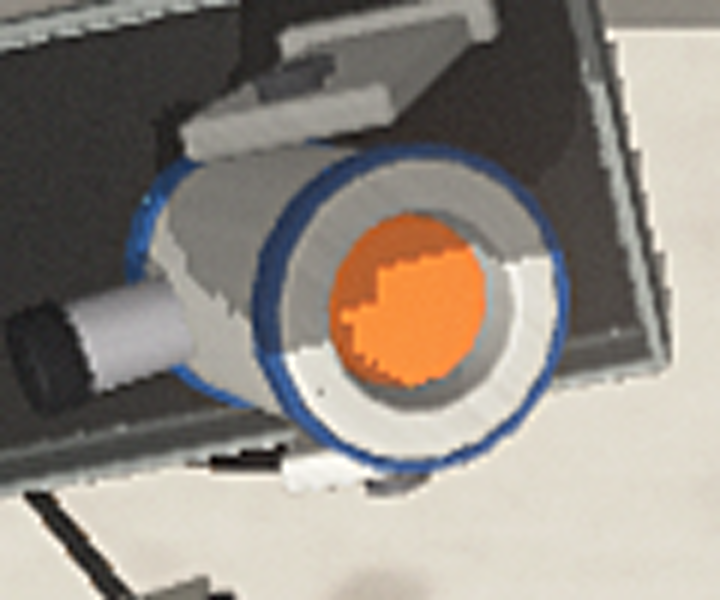

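Run:
```python
from h import *
p,d,K,T=load("wrist1")
for uv in [(209.8,181.7),(210.7,181.8)]: print(onplane(uv,.169,K,T).round(4))
# face plane from depth
c=p.astype(int); hs=cv2.cvtColor(p,cv2.COLOR_RGB2HSV)
v,u=np.mgrid[130:230,140:260]; e=(((u-209.8)/22.)**2+((v-181.7)/25.)**2<1)&(((u-210.5)/17.5)**2+((v-181.8)/18.5)**2>1)
P=pts(np.c_[u[e],v[e]],d[v[e],u[e]],K,T); c0=np.median(P,0)
for _ in range(5):
    q=P; _,_,V=np.linalg.svd(q-q.mean(0)); n=V[2]*np.sign(V[2,2]); r=(q-q.mean(0))@n; P=q[abs(r)<2.5*np.std(r)+.0005]
print(len(P),P.mean(0).round(4),n.round(3),"tilt",np.degrees(np.arccos(n[2])),"yaw",np.degrees(np.arctan2(n[1],n[0])))
o,rr=ray((210.2,181.7),K,T); s=((P.mean(0)-o)@n)/(rr@n); print("mouth by plane",(o+rr*s).round(4))
# handle: stand seen?
```

```text
[ 0.4981 -0.2595  0.169 ]
[ 0.4982 -0.2586  0.169 ]
720 [ 0.4979 -0.2603  0.1691] [-0.11   0.562  0.82 ] tilt 34.91727070820821 yaw 101.11121364231595
mouth by plane [ 0.4982 -0.2592  0.1684]
```

Emit:
jog_arm --pt "0.6 0 0 0 0 0 1" --pt "1 0 0 0 0 0 1" --pt "1 0 0 0 0 0 1" --pt "1 0 0 0 0 0 1" --pt "1 0 0 0 0 0 1" --pt "1 0 0 0 0 0 1" --pt "1 0 0 0 0 0 1" --pt "1 -0.3 0 0 0 0 1"

```text
time_s: 6.95
eef_pos: [0.4842, -0.0158, 0.3248]
tcp_rot: [[0.003, 1.0, 0.0], [1.0, -0.003, 0.0], [0.0, 0.0, -1.0]]
wrist_force: [-0.2, 0.3, 0.0]
gripper_width: 0.997
```

Emit:
jog_arm --pt "1 -0.3 0 0 0 0 1" --pt "1 0 0 0 0 0 1" --pt "0.9 0 0 0 0 0 1" --pt "0.6 0 0 0 0 0 1" --pt "0 0 0 0 0 0 1"

```text
time_s: 7.58
eef_pos: [0.4769, 0.071, 0.3248]
tcp_rot: [[0.001, 1.0, 0.0], [1.0, -0.001, 0.0], [0.0, 0.0, -1.0]]
wrist_force: [-0.1, -0.2, -0.2]
gripper_width: 0.998
```

Run:
```python
from cell import manip, eyes
import cv2,numpy as np
print(manip.get_state()["q"].round(1))
for n in ["wrist"]:
    i=eyes.camera_info(n); p,d=eyes.read_camera(n)
    cv2.imwrite(f"pics/{n}2.png",p[:,:,::-1]); np.savez(f"{n}2.npz",p=p,d=d,K=i["intrinsics"],T=i["T"])
from h import *
p,d,K,T=load("wrist2"); hs=cv2.cvtColor(p,cv2.COLOR_RGB2HSV)
m=((hs[:,:,0]>50)&(hs[:,:,0]<80)&(hs[:,:,1]>100)).astype(np.uint8)
n,l,s,c=cv2.connectedComponentsWithStats(m); k=1+np.argmax(s[1:,4]); print(s[k],c[k])
v,u=np.nonzero((l==k)&(d>0)); P=pts(np.c_[u,v],d[v,u],K,T); t=P[:,2]>.155
print(t.sum(),P[t].mean(0).round(4),P[t].min(0).round(4),P[t].max(0).round(4))
print("circle",cv2.minEnclosingCircle((P[t][:,:2]*1000).astype(np.float32)))
```

```text
[ 26.4  13.6 -49.7  98.2  10.8  73.2  64.3]
[323 157  26  25 485] [336.18969072 169.21649485]
481 [0.4733 0.1534 0.1576] [0.4598 0.1395 0.155 ] [0.4867 0.1667 0.1596]
circle ((473.6285705566406, 153.17562866210938), 14.06801986694336)
```

View pics/wrist2.png

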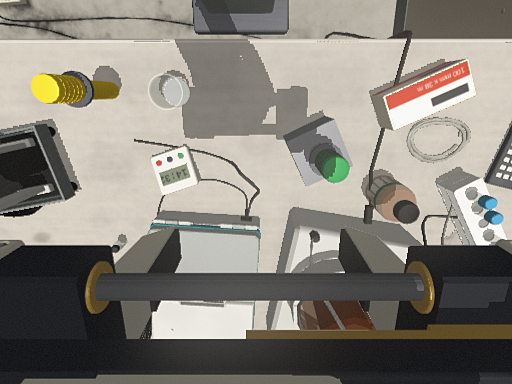

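Emit:
jog_arm --pt "0.8 -0.14 0 0 0 0 0.5" --pt "1 0 0 0 0 0 0.3" --pt "1 0 0 0 0 0 0.3" --pt "0.5 0 0.5 0 0 0 0.3" --pt "0 0 1 0 0 0 0.3" --pt "0 0 1 0 0 0 0.3" --pt "0 0 1 0 0 0 0.3" --pt "0 0 0.5 0 0 0 0.3"

```text
time_s: 8.62
eef_pos: [0.4738, 0.1507, 0.2234]
tcp_rot: [[0.005, 1.0, -0.002], [1.0, -0.005, -0.001], [-0.001, -0.002, -1.0]]
wrist_force: [-0.3, 0.1, 0.4]
gripper_width: 0.645
```

Emit:
jog_arm --pt "0.05 0 0.9 0 0 0 0.3" --pt "0 0 1 0 0 0 0.3" --pt "0 0 1 0 0 0 0.3" --pt "0 0 0.7 0 0 0 0.3" --pt "0 0 0.35 0 0 0 0.3" --pt "0 0 0 0 0 0 0.3"

```text
time_s: 9.38
eef_pos: [0.474, 0.1533, 0.1259]
tcp_rot: [[0.003, 1.0, -0.0], [1.0, -0.003, -0.0], [-0.0, -0.0, -1.0]]
wrist_force: [-0.3, 0.1, 0.4]
gripper_width: 0.653
```

Run:
```python
from cell import manip, eyes
import cv2,numpy as np
from h import *
s=manip.get_state();print(s["eef_pos"],s["wrist_force"])
for n in ["scene","side"]:
    p,d=eyes.read_camera(n); c=p[100:260,180:340] if n=="scene" else p[100:260,220:380]
    cv2.imwrite(f"pics/{n}3.png",cv2.resize(c[:,:,::-1],None,fx=3,fy=3))
a=np.hstack([cv2.imread("pics/scene3.png"),cv2.imread("pics/side3.png")]); cv2.imwrite("pics/g3.png",cv2.resize(a,(800,400)))
```

```text
[0.47402741 0.15326552 0.12588221] [-0.31986678  0.11882761  0.44351646]
```

View pics/g3.png

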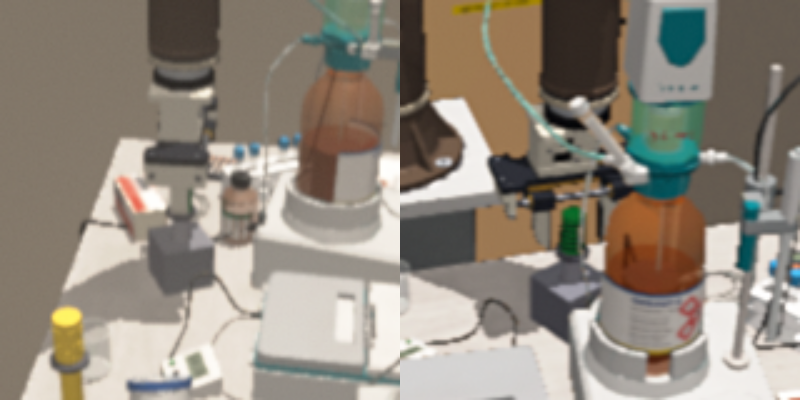

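The fingers straddle the green handle at (570,230) of the pair, and the gripper is clear of the reactor. Closing now.

Emit:
jog_arm --pt "0 0 0 0 0 0 -1" --pt "0 0 0 0 0 0 -1" --pt "0 0 0 0 0 0 -1" --pt "0 0 0 0 0 0 -1" --pt "0 0 0 0 0 0 -1" --pt "0 0 0 0 0 0 -1" --newtons 50

```text
time_s: 10.22
eef_pos: [0.4741, 0.1533, 0.1261]
tcp_rot: [[0.003, 1.0, 0.0], [1.0, -0.003, -0.0], [-0.0, 0.0, -1.0]]
wrist_force: [0.2, -1.2, 2.7]
gripper_width: 0.319
```

Emit:
jog_arm --pt "0 0 -0.5 0 0 0 -1" --pt "0 0 -0.8 0 0 0 -1" --pt "0 0 -1 0 0 0 -1" --pt "0 0 -1 0 0 0 -1" --pt "0 0 -1 0 0 0 -1" --pt "0 0 -1 0 0 0 -1" --pt "0 0 -1 0 0 0 -1" --pt "-0.3 0 -0.7 0 0 0 -1"

```text
time_s: 11.22
eef_pos: [0.4737, 0.1463, 0.3024]
tcp_rot: [[0.001, 1.0, 0.001], [1.0, -0.001, 0.001], [0.001, 0.001, -1.0]]
wrist_force: [0.2, -0.7, -3.1]
gripper_width: 0.316
```

Emit:
jog_arm --pt "-0.8 0 0 0 0 0 -1" --pt "-1 0 0 0 0 0 -1" --pt "-1 0 0 0 0 0 -1" --pt "-1 0 0 0 0 0 -1" --pt "-1 0 0 0 0 0 -1" --pt "-1 0 0 0 0 0 -1" --pt "-1 0 0 0 0 0 -1" --pt "-1 0 0 0 0 0 -1"

```text
time_s: 12.22
eef_pos: [0.4728, -0.0505, 0.301]
tcp_rot: [[0.003, 1.0, -0.001], [1.0, -0.003, -0.0], [-0.0, -0.001, -1.0]]
wrist_force: [0.8, -0.1, -2.1]
gripper_width: 0.317
```

Emit:
jog_arm --pt "-1 0 0 0 0 -0.5 -1" --pt "-1 0 0 0 0 -0.5 -1" --pt "-1 0 0 0 0 -0.5 -1" --pt "-0.8 0.3 0 0 0 -0.46 -1" --pt "0 0 0 0 -0.6 0 -1" --pt "0 0 0 0 -0.9 0 -1" --pt "0 0 0 0 -0.9 0 -1" --pt "0 0 0 0 -0.9 0 -1"

```text
time_s: 13.22
eef_pos: [0.4867, -0.1431, 0.3012]
tcp_rot: [[-0.181, 0.982, 0.062], [0.928, 0.191, -0.321], [-0.327, -0.0, -0.945]]
wrist_force: [0.1, -0.1, -2.4]
gripper_width: 0.317
```

Emit:
jog_arm --pt "0 0 0 0 -0.9 0 -1" --pt "0 0 0 0 -0.9 0 -1" --pt "0 0 0 0 -0.8 0 -1" --pt "0 0 0 0 -0.2 0 -1" --pt "0 0 0 0 0 0 -1" --pt "0 0 0 0 0 0 -1"

```text
time_s: 13.98
eef_pos: [0.4872, -0.1434, 0.3011]
tcp_rot: [[-0.156, 0.982, 0.109], [0.805, 0.19, -0.562], [-0.572, 0.0, -0.82]]
wrist_force: [-0.3, -0.0, -2.1]
gripper_width: 0.321
```

```bash
cat > aim.py <<'E'
from cell import manip, eyes
from h import *
from scipy.spatial.transform import Rotation as Ro
s=manip.get_state(); print("t",s["time_s"],"q",s["q"].round(1),"F",s["wrist_force"].round(1))
R=s["tcp_rot"];p=s["eef_pos"]
M=np.array([.498,-.259,.169]); yaw=np.radians(101.2); a=np.array([.5736*np.cos(yaw),.5736*np.sin(yaw),.8192])
z=-a; y=np.array([np.sin(yaw),-np.cos(yaw),0]); x=np.cross(y,z); B=np.c_[x,y,z]  # target tool rot
print("rotvec units",(Ro.from_matrix(R.T@B).as_rotvec()/.1).round(2))
for L in (.146,.116): print("shift units to tip",L-.116,(R.T@(M+a*L-p)/.025).round(2))
tip=p+R[:,2]*.116; X=np.c_[-x,y,a]  # bore frame
print("tip in bore mm",((tip-M)@X*1000).round(1))
E
python3 aim.py
```

```text
t 13.975 q [ 22.9  13.7 -43.8 110.3  46.1  73.6  61. ] F [-0.3 -0.  -2.1]
rotvec units [-0.02 -0.02 -0.03]
shift units to tip 0.029999999999999985 [-0.76 -0.47  1.14]
shift units to tip 0.0 [-0.76 -0.47  2.34]
tip in bore mm [-19.   11.6  58.5]
```

Orientation matches. Now I'll align the tip 30 mm above the mouth and check with the cameras.

Emit:
jog_arm --pt "-0.4 -0.25 0.5 0 0 0 -1" --pt "-0.36 -0.22 0.6 0 0 0 -1" --pt "0 0 0 0 0 0 -1"

```text
time_s: 14.35
eef_pos: [0.4802, -0.1785, 0.2885]
tcp_rot: [[-0.155, 0.982, 0.106], [0.805, 0.188, -0.563], [-0.573, -0.002, -0.819]]
wrist_force: [0.4, 0.8, -2.4]
gripper_width: 0.323
```

```bash
python3 aim.py
python3 - <<'E'
from cell import manip, eyes
from h import *
o=[]
for n,(x,y,w,h) in dict(scene=(190,190,120,120),side=(70,140,120,120),wrist=(56,0,384,384)).items():
    i=eyes.camera_info(n);p,d=eyes.read_camera(n); np.savez(n+"4.npz",p=p,d=d,K=i["intrinsics"],T=i["T"])
    o.append(cv2.resize(p[y:y+h,x:x+w,::-1],(400,400),interpolation=cv2.INTER_CUBIC))
cv2.imwrite("pics/a4.png",np.hstack(o[:2])); cv2.imwrite("pics/w4.png",o[2])
E
```

```text
t 14.35 q [ 26.1  13.3 -42.4 112.6  47.5  69.8  62.9] F [ 0.4  0.8 -2.4]
rotvec units [-0.05 -0.   -0.04]
shift units to tip 0.029999999999999985 [ 0.04  0.07 -0.03]
shift units to tip 0.0 [0.04 0.08 1.17]
tip in bore mm [ 1.  -2.4 29.2]
```

View pics/a4.png

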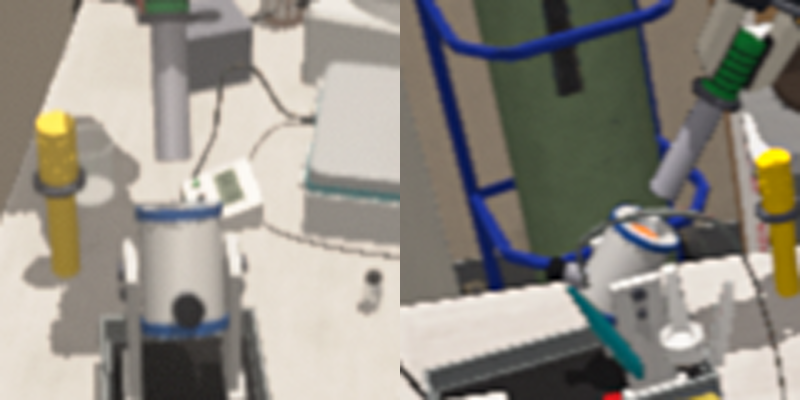

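View pics/w4.png

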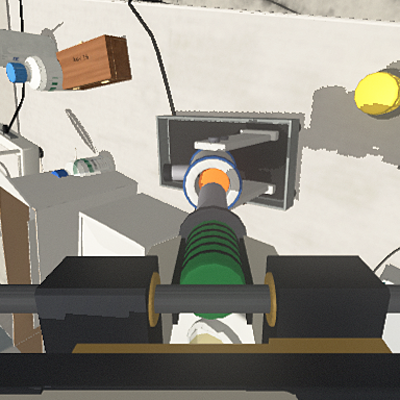

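The rod looks slightly off to the left in the scene view (tip at about 172 against the tube at 180 in the crop). I'll measure the shank axis itself.

```bash
cat > rod.py <<'E'
import sys
from h import *
from scipy.optimize import least_squares
k=sys.argv[1]
M=np.array([.498,-.259,.169]); yaw=np.radians(101.2); a=np.array([.5736*np.cos(yaw),.5736*np.sin(yaw),.8192])
y=np.array([np.sin(yaw),-np.cos(yaw),0]); X=np.c_[np.cross(y,a),y,a]
def fit(names):
    Q=[]
    for n in names:
        uv,P,C=cloud(n+k); B=(P-M)@X; m=(np.hypot(B[:,0],B[:,1])<.04)&(B[:,2]>.03)&(B[:,2]<.112); Q.append(B[m])
    B=np.vstack(Q); par=np.zeros(4)
    for it in range(8):
        def rs(p,B): 
            cx=p[0]+p[2]*(B[:,2]-.075); cy=p[1]+p[3]*(B[:,2]-.075); return np.hypot(B[:,0]-cx,B[:,1]-cy)-.012
        m=abs(rs(par,B))<(.025 if it<3 else .005); s=least_squares(rs,par,args=(B[m],),loss="soft_l1",f_scale=.0015); par=s.x
    print(names,m.sum(),"centre mm",(par[:2]*1000).round(1),"slope",par[2:].round(3),"at tip(.03)",((par[:2]-.045*par[2:])*1000).round(1),np.std(s.fun).round(4))
for n in (["scene"],["side"],["wrist"],["scene","side"],["scene","side","wrist"]): fit(n)
for n in ("scene","side"):
    p,d,K,T=load(n+k); print(n,"axis px at z=.03,.1,0:",[proj(M+a*z,K,T).round(1) for z in (.03,.1,0)])
E
python3 rod.py 4
```

```text
['scene'] 413 centre mm [ 0.6 -4.4] slope [-0.002  0.001] at tip(.03) [ 0.7 -4.5] 0.0011
['side'] 261 centre mm [-0.1 -1.8] slope [0.006 0.012] at tip(.03) [-0.4 -2.3] 0.0018
['wrist'] 566 centre mm [-0.5 -0.2] slope [0.003 0.001] at tip(.03) [-0.6 -0.2] 0.0002
['scene', 'side'] 669 centre mm [ 0.5 -3.4] slope [-0.001  0.007] at tip(.03) [ 0.5 -3.7] 0.0015
['scene', 'side', 'wrist'] 1235 centre mm [ 0.2 -1. ] slope [ 0.004 -0.006] at tip(.03) [-0.  -0.7] 0.0016
scene axis px at z=.03,.1,0: [array([243.5, 236.6]), array([242.1, 204.7]), array([244.2, 250.4])]
side axis px at z=.03,.1,0: [array([148. , 197.7]), array([160.1, 175.7]), array([143. , 206.9])]
```

The shank is parallel to the bore within 0.01 rad and about 2 mm off to -y, against 5.5 mm clearance. I'll shift it and insert.

Emit:
jog_arm --pt "0.03 0.06 0.3 0 0 0 -1" --pt "0 0 0.5 0 0 0 -1" --pt "0 0 0.4 0 0 0 -1" --pt "0 0 0.15 0 0 0 -1" --pt "0 0 0 0 0 0 -1"

```text
time_s: 15.12
eef_pos: [0.4867, -0.1939, 0.2609]
tcp_rot: [[-0.157, 0.981, 0.109], [0.804, 0.192, -0.562], [-0.573, -0.001, -0.82]]
wrist_force: [0.3, 0.2, -3.0]
gripper_width: 0.318
```

```bash
python3 aim.py
python3 - <<'E'
from cell import manip, eyes
from h import *
o=[]
for n,(x,y,w,h) in dict(scene=(190,190,120,120),side=(70,140,120,120)).items():
    i=eyes.camera_info(n);p,d=eyes.read_camera(n)
    o.append(cv2.resize(p[y:y+h,x:x+w,::-1],(400,400),interpolation=cv2.INTER_CUBIC))
cv2.imwrite("pics/a5.png",np.hstack(o[:2]))
E
```

```text
t 15.125 q [ 26.6  15.6 -41.4 114.3  50.5  66.8  60.8] F [ 0.3  0.2 -3. ]
rotvec units [-0.02 -0.01 -0.02]
shift units to tip 0.029999999999999985 [-0.05 -0.06 -1.31]
shift units to tip 0.0 [-0.05 -0.06 -0.11]
tip in bore mm [-1.5  1.3 -2.9]
```

View pics/a5.png

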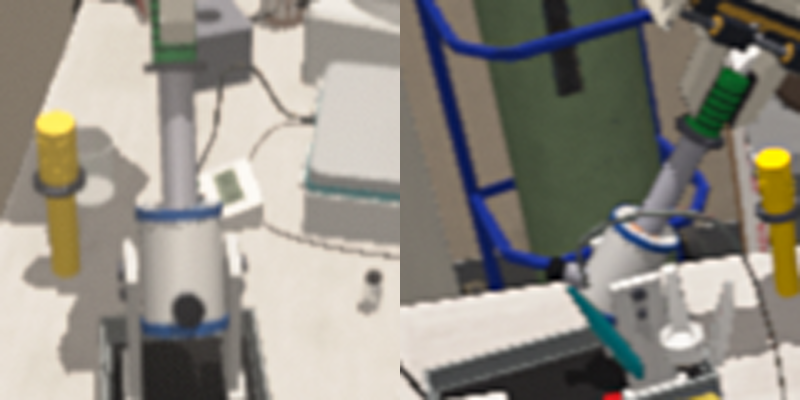

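Emit:
jog_arm --pt "-0.03 -0.03 0.2 0 0 0 -1" --pt "0 0 0.2 0 0 0 -1" --pt "0 0 0.2 0 0 0 -1" --pt "0 0 0.1 0 0 0 -1" --pt "0 0 0.1 0 0 0 -1"

```text
time_s: 15.85
eef_pos: [0.4892, -0.2053, 0.246]
tcp_rot: [[-0.157, 0.981, 0.112], [0.804, 0.193, -0.562], [-0.573, 0.002, -0.819]]
wrist_force: [-1.6, 5.4, 6.8]
gripper_width: 0.315
```

```bash
python3 aim.py
```

```text
t 15.85 q [ 27.   16.8 -40.6 115.3  52.3  65.   59.6] F [-1.6  5.4  6.8]
rotvec units [ 0.01 -0.   -0.02]
shift units to tip 0.029999999999999985 [-0.02 -0.07 -2.07]
shift units to tip 0.0 [-0.02 -0.07 -0.87]
tip in bore mm [ -0.4   1.9 -21.7]
```

There is 11 N along the bore axis at 22 mm depth, so the rod is pushing the cartridge. Continuing.

Emit:
jog_arm --pt "0 -0.03 0.15 0 0 0 -1" --pt "0 0 0.15 0 0 0 -1" --pt "0 0 0.2 0 0 0 -1" --pt "0 0 0.2 0 0 0 -1" --pt "0 0 0.2 0 0 0 -1" --pt "0 0 0.2 0 0 0 -1" --pt "0 0 0.2 0 0 0 -1"

```text
time_s: 16.73
eef_pos: [0.4924, -0.2236, 0.2193]
tcp_rot: [[-0.157, 0.981, 0.113], [0.804, 0.193, -0.562], [-0.573, 0.002, -0.819]]
wrist_force: [-0.5, 4.8, 5.9]
gripper_width: 0.318
```

```bash
python3 aim.py
```

```text
t 16.725 q [ 27.7  19.2 -39.2 116.8  55.7  62.2  57.4] F [-0.5  4.8  5.9]
rotvec units [ 0.01 -0.   -0.02]
shift units to tip 0.029999999999999985 [-0.02 -0.05 -3.37]
shift units to tip 0.0 [-0.02 -0.05 -2.17]
tip in bore mm [ -0.5   1.5 -54.2]
```

Emit:
jog_arm --pt "0 0 0.2 0 0 0 -1" --pt "0 0 0.2 0 0 0 -1" --pt "0 0 0.2 0 0 0 -1" --pt "0 0 0.2 0 0 0 -1" --pt "0 0 0.2 0 0 0 -1" --pt "0 0 0.15 0 0 0 -1" --pt "0 0 0.05 0 0 0 -1" --pt "0 0 0 0 0 0 -1"

```text
time_s: 17.73
eef_pos: [0.4946, -0.2411, 0.194]
tcp_rot: [[-0.157, 0.981, 0.11], [0.804, 0.192, -0.562], [-0.573, -0.0, -0.82]]
wrist_force: [-0.1, 0.3, -2.2]
gripper_width: 0.32
```

```bash
python3 aim.py
python3 - <<'E'
from cell import manip, eyes
from h import *
o=[]
for n,(x,y,w,h) in dict(scene=(190,240,140,140),side=(50,150,130,130)).items():
    i=eyes.camera_info(n);p,d=eyes.read_camera(n)
    o.append(cv2.resize(p[y:y+h,x:x+w,::-1],(400,400),interpolation=cv2.INTER_CUBIC))
cv2.imwrite("pics/a6.png",np.hstack(o[:2]))
E
```

```text
t 17.725 q [ 28.2  21.5 -37.8 118.   58.9  60.   55.3] F [-0.1  0.3 -2.2]
rotvec units [-0.01 -0.01 -0.02]
shift units to tip 0.029999999999999985 [-0.02 -0.01 -4.6 ]
shift units to tip 0.0 [-0.02 -0.01 -3.4 ]
tip in bore mm [ -0.7  -0.1 -85.1]
```

View pics/a6.png

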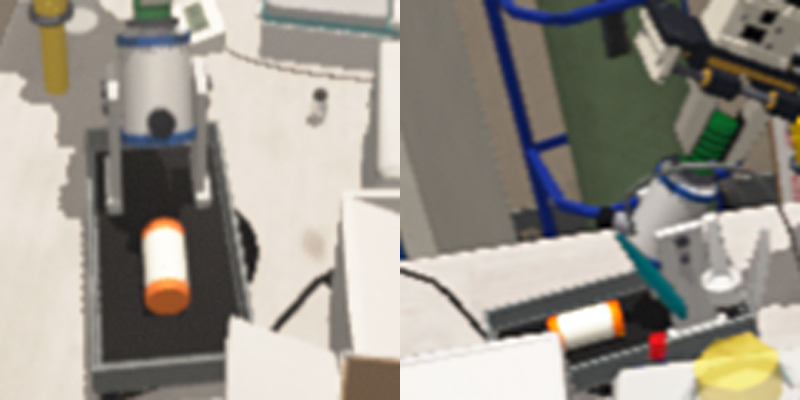

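The cartridge lies in the tray at (165,265) of the left crop. Next I'll seat the collar.

Emit:
jog_arm --pt "0 0 0.1 0 0 0 -1" --pt "0 0 0.08 0 0 0 -1" --pt "0 0 0.04 0 0 0 -1" --pt "0 0 0 0 0 0 -1"

```text
time_s: 18.32
eef_pos: [0.4951, -0.2439, 0.1899]
tcp_rot: [[-0.157, 0.981, 0.11], [0.804, 0.192, -0.563], [-0.573, 0.0, -0.819]]
wrist_force: [-2.5, 2.8, 4.4]
gripper_width: 0.319
```

```bash
python3 aim.py
```

```text
t 18.325 q [ 28.3  21.9 -37.6 118.2  59.5  59.6  54.9] F [-2.5  2.8  4.4]
rotvec units [-0.01 -0.   -0.02]
shift units to tip 0.029999999999999985 [-0.02 -0.01 -4.8 ]
shift units to tip 0.0 [-0.02 -0.01 -3.6 ]
tip in bore mm [ -0.6  -0.1 -90.1]
```

Collar contact is at 90 mm, as the geometry requires, with about 8 N. Releasing and backing off along the axis.

Emit:
jog_arm --pt "0 0 0 0 0 0 0.2" --pt "0 0 0 0 0 0 0.3" --pt "0 0 0 0 0 0 0.3" --pt "0 0 0 0 0 0 0.3" --pt "0 0 -0.2 0 0 0 0.3" --pt "0 0 -0.5 0 0 0 0.3" --pt "0 0 -0.8 0 0 0 0.3" --pt "0 0 -1 0 0 0 0.3"

```text
time_s: 19.32
eef_pos: [0.488, -0.2082, 0.2417]
tcp_rot: [[-0.158, 0.981, 0.11], [0.804, 0.192, -0.562], [-0.573, -0.0, -0.82]]
wrist_force: [-0.0, 0.2, 1.6]
gripper_width: 0.649
```

Emit:
jog_arm --pt "0 0 -1 0 0 0 0.3" --pt "0 0 -1 0 0 0 0.3" --pt "0 0 -1 0 0 0 0.3" --pt "0 0 -0.5 0 0 0 0.3" --pt "0 0 0 0 0 0 0.3" --pt "0 0 0 0 0 0 0.3"

```text
time_s: 20.08
eef_pos: [0.4783, -0.1604, 0.3118]
tcp_rot: [[-0.157, 0.982, 0.109], [0.804, 0.191, -0.562], [-0.573, -0.001, -0.82]]
wrist_force: [-0.5, -0.5, -0.2]
gripper_width: 0.652
```

Run:
```python
from cell import manip, eyes
from h import *
s=manip.get_state();print(s["time_s"],s["eef_pos"].round(3),s["wrist_force"].round(1),abs(s["dq"]).max().round(2))
o=[]
M=np.array([.498,-.259,.169]); yaw=np.radians(101.2); a=np.array([.5736*np.cos(yaw),.5736*np.sin(yaw),.8192])
y=np.array([np.sin(yaw),-np.cos(yaw),0]); X=np.c_[np.cross(y,a),y,a]
for n,(x,y,w,h) in dict(scene=(190,200,170,170),side=(50,120,160,160),wrist=(56,0,384,384)).items():
    i=eyes.camera_info(n);p,d=eyes.read_camera(n); np.savez(n+"7.npz",p=p,d=d,K=i["intrinsics"],T=i["T"])
    o.append(cv2.resize(p[y:y+h,x:x+w,::-1],(266,266),interpolation=cv2.INTER_CUBIC))
    uv,P,C=cloud(n+"7"); B=(P-M)@X; hs=cv2.cvtColor(C[None],cv2.COLOR_RGB2HSV)[0]
    g=(hs[:,0]>50)&(hs[:,0]<80)&(hs[:,1]>100)&(np.hypot(B[:,0],B[:,1])<.04)&(B[:,2]>0)&(B[:,2]<.12)
    if g.sum(): print(n,"green in bore frame",g.sum(),B[g].min(0).round(3),B[g].max(0).round(3))
    t=(hs[:,0]<20)&(hs[:,1]>150)&(P[:,2]<.08)&(P[:,2]>.015)&(abs(P[:,0]-.514)<.08)&(P[:,1]>-.46)&(P[:,1]<-.24)
    if t.sum(): print("  orange",P[t].mean(0).round(3))
cv2.imwrite("pics/a7.png",cv2.resize(np.hstack(o),(798,266)))
```

```text
20.075 [ 0.478 -0.16   0.312] [-0.5 -0.5 -0.2] 0.42
scene green in bore frame 166 [ 0.003 -0.014  0.006] [0.014 0.008 0.054]
  orange [ 0.52  -0.383  0.041]
side green in bore frame 187 [-0.021 -0.01   0.006] [0.012 0.018 0.06 ]
  orange [ 0.512 -0.352  0.038]
wrist green in bore frame 730 [-0.017 -0.016  0.033] [0.011 0.012 0.059]
  orange [ 0.521 -0.396  0.051]
```

View pics/a7.png

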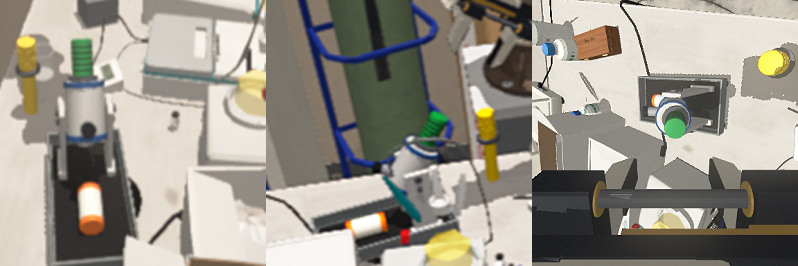

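The handle spans 6–58 mm up the bore axis, so the collar underside is at the mouth. The cartridge lies in the tray and the gripper is clear. Handing in.

```bash
python3 -c "
from cell import manip
print(manip.hand_in())"
```

```text
the job is handed in; nothing more can be done
None
```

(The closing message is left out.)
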